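# Find the rocking corner of the jig plate and pack it with its hinged shim

## Task

One rubber foot of the steel jig plate has gone spongy: press down on the round rest buttons at the plate's corners, one after another, to find the corner that rocks. Then press that corner's hinged shim tab down flat, leaving the other three tabs up, and press the same button once more to check that the corner now stands firm. Nothing is to be picked up: a fingertip does it all; do not lift or shove the plate, leave the things around and on it where they are, and finish clear of everything.

Things in the scene. Friction and masses are not known exactly. Their poses are not given: they have to be found in the camera images.
- jig_plate: steel jig plate, 150 (its x, away from the robot) x 200 (its y, to the left) x 10 mm, 2.3 kg, loose and level on four rubber feet (48 mm dia) stuck to the desk, one under each corner, all looking alike: three hard, one (any of them) spongy. Origin at its middle, 10 mm below its underside, 14 mm above the desk; z up. Low clamps on its middle rise 13 mm above its top face
- rest_1: round steel rest button, 24 mm dia x 6 mm, fixed on the plate's near left corner over its foot: press the corner down here. Origin at the centre of its underside; its top is 6 mm higher, 40 mm above the desk with the plate level. Over a hard foot it stays put; over the spongy foot it sinks 3 mm (plate tilts 0.03 rad) under 5 N or more, then is solid, and springs back
- rest_2: round steel rest button, 24 mm dia x 6 mm, fixed on the plate's near right corner over its foot: press the corner down here. Origin at the centre of its underside; its top is 6 mm higher, 40 mm above the desk with the plate level. Over a hard foot it stays put; over the spongy foot it sinks 3 mm (plate tilts 0.03 rad) under 5 N or more, then is solid, and springs back
- rest_3: round steel rest button, 24 mm dia x 6 mm, fixed on the plate's far right corner over its foot: press the corner down here. Origin at the centre of its underside; its top is 6 mm higher, 40 mm above the desk with the plate level. Over a hard foot it stays put; over the spongy foot it sinks 3 mm (plate tilts 0.03 rad) under 5 N or more, then is solid, and springs back
- rest_4: round steel rest button, 24 mm dia x 6 mm, fixed on the plate's far left corner over its foot: press the corner down here. Origin at the centre of its underside; its top is 6 mm higher, 40 mm above the desk with the plate level. Over a hard foot it stays put; over the spongy foot it sinks 3 mm (plate tilts 0.03 rad) under 5 N or more, then is solid, and springs back
- shim_1 (a joint): near left shim: steel tab 24 mm wide, 52 long, 4 thick, on a hinge pin along the plate's x, 7 mm outside its left (+y) edge, 31 mm from the rest button's centre. 0 rad: tab up at 37 degrees (start); 0.65: flat, level with the plate's top (stop 0.67). Stays where left; 10 to 15 N straight down on the ridges flattens it. Its heel then packs the corner 3 mm off its foot: takes up a spongy foot exactly, jacks the plate out of level on a hard one
- tab_1 (a point): point on the ridged upper face of the near left shim's tab, 36 mm from its hinge pin, 16 mm from the tab's end, mid-width; moves with the tab. Tab up: 55 mm above the desk, 27 mm outward of the pin; flat: 34 mm above the desk, 36 mm outward of the pin
- shim_2 (a joint): near right shim: steel tab 24 mm wide, 52 long, 4 thick, on a hinge pin along the plate's x, 7 mm outside its right (-y) edge, 31 mm from the rest button's centre. 0 rad: tab up at 37 degrees (start); 0.65: flat, level with the plate's top (stop 0.67). Stays where left; 10 to 15 N straight down on the ridges flattens it. Its heel then packs the corner 3 mm off its foot: takes up a spongy foot exactly, jacks the plate out of level on a hard one
- tab_2 (a point): point on the ridged upper face of the near right shim's tab, 36 mm from its hinge pin, 16 mm from the tab's end, mid-width; moves with the tab. Tab up: 55 mm above the desk, 27 mm outward of the pin; flat: 34 mm above the desk, 36 mm outward of the pin
- shim_3 (a joint): far right shim: steel tab 24 mm wide, 52 long, 4 thick, on a hinge pin along the plate's x, 7 mm outside its right (-y) edge, 31 mm from the rest button's centre. 0 rad: tab up at 37 degrees (start); 0.65: flat, level with the plate's top (stop 0.67). Stays where left; 10 to 15 N straight down on the ridges flattens it. Its heel then packs the corner 3 mm off its foot: takes up a spongy foot exactly, jacks the plate out of level on a hard one
- tab_3 (a point): point on the ridged upper face of the far right shim's tab, 36 mm from its hinge pin, 16 mm from the tab's end, mid-width; moves with the tab. Tab up: 55 mm above the desk, 27 mm outward of the pin; flat: 34 mm above the desk, 36 mm outward of the pin
- shim_4 (a joint): far left shim: steel tab 24 mm wide, 52 long, 4 thick, on a hinge pin along the plate's x, 7 mm outside its left (+y) edge, 31 mm from the rest button's centre. 0 rad: tab up at 37 degrees (start); 0.65: flat, level with the plate's top (stop 0.67). Stays where left; 10 to 15 N straight down on the ridges flattens it. Its heel then packs the corner 3 mm off its foot: takes up a spongy foot exactly, jacks the plate out of level on a hard one
- tab_4 (a point): point on the ridged upper face of the far left shim's tab, 36 mm from its hinge pin, 16 mm from the tab's end, mid-width; moves with the tab. Tab up: 55 mm above the desk, 27 mm outward of the pin; flat: 34 mm above the desk, 36 mm outward of the pin
- capacitor_2: blue can capacitor (30 dia x 63 tall incl. leads) standing on the panel in the middle of the plate, a bystander; origin at the centre of its underside (mm)
- tape_black: roll of black tape (53 dia x 19) lying on the desk between the two left-hand tabs, a bystander; origin under its centre (mm)
- capacitor_1: smaller blue can capacitor (25 dia x 58 tall) standing on the desk between the two right-hand tabs, a bystander; origin at the centre of its underside (mm)
- pliers_orange: orange-handled pliers (167 x 57 x 15) lying in front of the plate (robot side), a bystander; origin under their middle (mm)
- screwdriver_1: red screwdriver (148 long, 27 high) lying behind the plate, a bystander; origin under its middle (mm)
- valve_1: glass valve (35 dia x 97 tall) standing on the desk far behind the plate, a bystander; origin at the centre of its underside (mm)
- solder_spool: green and silver solder spool (64 dia x 46) at the robot's right, a bystander; origin on the desk beside its axis (mm)

How it is judged (in metres and radians):
On the way, in this order (a step that is already met when the one before it is completed fails the run):
1. with all shims still up, the spongy corner is pressed at its rest button until the plate rocks ((contact force between the fingers and rest_1 above 1.5 N or contact force between the fingers and rest_2 above 1.5 N or contact force between the fingers and rest_3 above 1.5 N or contact force between the fingers and rest_4 above 1.5 N) and angle between jig_plate's own z axis and vertical above 0.012 rad and value of joint each of shim_1, shim_2, shim_3, shim_4 below 0.15 rad), for 0.1 s.
2. one shim tab is pressed down flat, the other three are up (((value of joint shim_1 above 0.58 rad and value of joint each of shim_2, shim_3, shim_4 below 0.15 rad) or (value of joint shim_2 above 0.58 rad and value of joint each of shim_1, shim_3, shim_4 below 0.15 rad) or (value of joint shim_3 above 0.58 rad and value of joint each of shim_1, shim_2, shim_4 below 0.15 rad) or (value of joint shim_4 above 0.58 rad and value of joint each of shim_1, shim_2, shim_3 below 0.15 rad))), for 0.1 s.
3. the rest button of the corner with the flat tab is pressed again with more than 3 N and the plate stays level (within 0.009 rad) (((contact force between the fingers and rest_1 above 3 N and value of joint shim_1 above 0.58 rad and value of joint each of shim_2, shim_3, shim_4 below 0.15 rad) or (contact force between the fingers and rest_2 above 3 N and value of joint shim_2 above 0.58 rad and value of joint each of shim_1, shim_3, shim_4 below 0.15 rad) or (contact force between the fingers and rest_3 above 3 N and value of joint shim_3 above 0.58 rad and value of joint each of shim_1, shim_2, shim_4 below 0.15 rad) or (contact force between the fingers and rest_4 above 3 N and value of joint shim_4 above 0.58 rad and value of joint each of shim_1, shim_2, shim_3 below 0.15 rad)) and angle between jig_plate's own z axis and vertical below 0.009 rad), for 0.1 s.
At the end, for the whole second after the job is handed in: Exactly one shim tab is flat (joint above 0.58 rad) and the other three are up (below 0.15 rad); the plate is level within 0.009 rad (which it is only if the flat shim is the one at the spongy foot), at rest, and within 12 mm of where it stood (((value of joint shim_1 above 0.58 rad and value of joint each of shim_2, shim_3, shim_4 below 0.15 rad) or (value of joint shim_2 above 0.58 rad and value of joint each of shim_1, shim_3, shim_4 below 0.15 rad) or (value of joint shim_3 above 0.58 rad and value of joint each of shim_1, shim_2, shim_4 below 0.15 rad) or (value of joint shim_4 above 0.58 rad and value of joint each of shim_1, shim_2, shim_3 below 0.15 rad)) and angle between jig_plate's own z axis and vertical below 0.009 rad and distance of jig_plate from where it was at the start of the episode below 0.012 m and linear speed of jig_plate below 0.01 m/s); the robot touches nothing.
It fails at once if the plate is lifted: it rises 10 mm (height (world z) of jig_plate above 0.024 m).
It fails at once if the plate is shoved more than 12 mm (distance of jig_plate from where it was at the start of the episode above 0.012 m).
It fails at once if two or more shims are pressed down (value of joint each of shim_1, shim_2 above 0.4 rad or value of joint each of shim_1, shim_3 above 0.4 rad or value of joint each of shim_1, shim_4 above 0.4 rad or value of joint each of shim_2, shim_3 above 0.4 rad or value of joint each of shim_2, shim_4 above 0.4 rad or value of joint each of shim_3, shim_4 above 0.4 rad).
It fails at once if a bystander is moved more than 20 mm (distance of any of capacitor_2, tape_black, capacitor_1, pliers_orange, screwdriver_1, valve_1, solder_spool from where it was at the start of the episode above 0.02 m).
It fails at once if the capacitor on the plate is knocked over (angle between capacitor_2's own z axis and vertical above 0.5 rad).
It also fails if it takes over 58 s, if anything falls off the work surface, if the arm or the gripper's body presses on something with over 40 N, if the wrist force passes 120 N, or if a joint passes its speed limit or range.

## Robot

A 6-joint arm with a two-finger parallel gripper is mounted at the origin on a cart in front of the work surface, level with it; the furniture and walls round the work are solid. World frame = base frame: x ahead of the robot, y to its left, z up, the work surface at z = 0. Lengths are in mm, angles in degrees, forces in N, time in s.
With the tool pointing down it reaches from about 350 to 725 mm from the base axis. Payload 6 kg.
Tool frame: the origin (TCP) lies on the centre line of the jaws, within the pads' length; the fingertips stand 19 mm ahead of it and the grasp point (between the pads) is the TCP; z points along the fingers, y is the line along which they close (so a half turn about z gives the same grasp; the last joint's range is limited). The gripper opens to 85 mm and grips with 20 to 120 N. Pads are 22 mm wide; open, the fingers measure 114 mm over their backs; the gripper's body (76 mm by 85 mm) begins 54 mm behind the grasp point. The pads swing forward as they close: fully open they stand 13 mm farther back than shut.
Start: joints at [-57.657, 2.303, 4.859, 0, -92.561, -19.12], TCP at [137.266, -584.067, 250.261] pointing down, gripper open.
Joint ranges: [-146.85, 146.85], [-73.84, 115.35], [-62.03, 85.46], [-188.31, 113.3], [-161.28, -10.13], [-171.36, 171.36]. Speed limits (degrees/s): [147.25, 147.25, 172.46, 180, 180, 180].

## Interface

Orientations are given as [roll, pitch, yaw] about the fixed x, y, z axes, in that order (R = Rz(yaw) Ry(pitch) Rx(roll)).
In Python, from station import manip gives the robot as it stands. The module is installed in compiled form; this text tells all that it offers.
- The arm moves only by the tool servo_tool, never from a script. Its argument "deltas" is text: rows parted by semicolons, each of 6 numbers parted by spaces: the shift along the world's x, y, z in cm, then the turn, a rotation vector about the world's x, y, z in degrees. In form: tx ty tz wx wy wz; .... A call has exactly 8 rows; each row shifts and turns the commanded pose from where the row before left it; what a row does not reach is not made up. A row lasts 1/8 s, in which the tool goes at most 62.5 mm and 10.7 degrees, less where a joint would pass 70% of its speed; a pose out of reach is approached as far as the arm can. A call is refused whole if a number of a shift passes 6.25 or a number of a turn 10.7, either way. A call with a gripper value outside its range is refused whole. "jaw" is the closure, from 0 (fully open) to 1 (shut), set as the call begins (left out, the last holds). The fingers move at their own pace and stop on an object; "newtons" is the grip in N (left out, the last holds). Time passes only in rows, so rows that do not move let the fingers close, or fill a call up. It gives the time, the measured TCP pose, the force, the opening and the grip force at its end, in the units of the state.
- manip.read_state(): the state, without advancing time (a new reading comes with each control period).
- manip.grab_frame(name): name is "scene" or "top" or "wrist"; returns a dict with "frame" (400x640x3 uint8, red, green, blue), "fx", "fy", "cx", "cy" (pixels), "camera_from_world" (4x4, takes a point from world to camera coordinates). Camera axes: x right, y up, looking along -z (the intrinsics and any distortion apply to the point x, -y, -z); pixel columns grow to the right and rows downward; lengths in mm; the calibration is good to about 2 mm. A picture is of the moment at which its call begins. There is no depth.
- manip.sign_off(): hands the job in; it is judged then, once.
The state is a dict: "time": time; "q": joint angles; "qd": joint speeds; "effort": joint torques, N m; "tcp_pos": TCP position; "ee_rot": TCP orientation; "contact_force": force on the tool from outside, world axes, zero at the start; "moment": the same for the moment, N m; "grip_width": finger opening in mm; "grip_force": force on a finger pad.
Only numpy, scipy, OpenCV 4.12 (cv2) and the standard library are available. Lean on these libraries where they do the work, as an engineer would, in place of code of your own. Each camera call takes 0.05 s, during which the arm holds its last target. There are 200 camera calls.

## Working session

There is one attempt and no reset: what is moved stays moved. The work goes in short steps, Python scripts to look and compute and a tool call to move; the robot and the scene stay as the last step left them, time stands still between calls to the robot, and variables do not carry over. Pictures are saved under pics/ and viewed, at most 10 in all, crops included, and the job is handed in when it is done.

Besides the shell and the picture viewer there is one more tool, called after "Request:" as name(argument=value, ...) on one line, values as JSON. servo_tool: Moves the arm, as the interface text tells. Its arguments: {"type":"object","properties":{"deltas":{"type":"string"},"jaw":{"type":"number"},"newtons":{"type":"number"}},"required":["deltas"]}

```bash
mkdir -p pics
cat > h.py <<'E'
import numpy as np,cv2
from station import manip
def grab(n,out=None):
    f=manip.grab_frame(n)
    if out: cv2.imwrite(out,cv2.cvtColor(f['frame'],cv2.COLOR_RGB2BGR))
    return f
def ray(f,u,v,z):
    M=np.array(f['camera_from_world']);R=M[:3,:3];t=M[:3,3];c=-R.T@t
    d=R.T@np.array([(u-f['cx'])/f['fx'],-(v-f['cy'])/f['fy'],-1])
    return c+d*(z-c[2])/d[2]
def proj(f,p):
    M=np.array(f['camera_from_world']);q=M[:3,:3]@np.array(p)+M[:3,3]
    return f['cx']+f['fx']*q[0]/-q[2], f['cy']+f['fy']*-q[1]/-q[2]
E
python3 - <<'E'
from h import *
import pickle
f=grab('top','pics/top.png');pickle.dump(f,open('top.pkl','wb'))
g=grab('scene','pics/scene.png');pickle.dump(g,open('scene.pkl','wb'))
print({k:v for k,v in f.items() if k!='frame'})
print(manip.read_state())
E
```

```text
{'fx': 486.5434092054503, 'fy': 486.5434092054503, 'cx': 319.960689177967, 'cy': 193.30473860524967, 'camera_from_world': array([[ 2.38084970e-02, -9.99716493e-01,  2.97053482e-04,
        -4.22079144e+01],
       [ 9.93973041e-01,  2.37035183e-02,  1.07031477e-01,
        -5.95515268e+02],
       [-1.07008175e-01, -2.25299546e-03,  9.94255588e-01,
        -1.28962664e+03],
       [ 0.00000000e+00,  0.00000000e+00,  0.00000000e+00,
         1.00000000e+00]])}
{'time': 0.1, 'q': array([-5.76579189e+01,  2.33643797e+00,  4.80826587e+00, -2.50042701e-02,
       -9.25605394e+01, -1.91188990e+01]), 'qd': array([ 0.00616387, -0.18802935,  0.09951649,  0.14655264,  0.01786246,
       -0.00563515]), 'effort': array([-4.73949956e-03, -3.69348907e+01,  3.48277652e+01,  6.95169434e+00,
       -4.56199487e-03,  3.81496392e-06]), 'tcp_pos': array([ 137.26564691, -583.82119041,  249.36316557]), 'ee_rot': array([ 1.79908000e+02, -5.45245923e-03, -1.66775716e+02]), 'contact_force': array([0.48408633, 0.5065462 , 0.2705933 ]), 'moment': array([ 0.00616494, -0.0113393 ,  0.00350055]), 'grip_force': 0.0, 'grip_width': 85.42174859853718}
```

View pics/top.png

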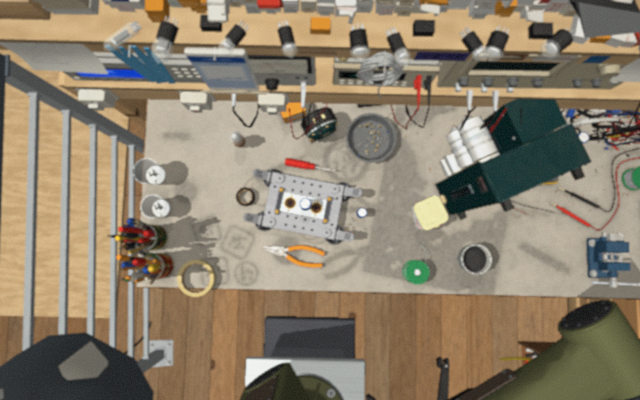

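View pics/scene.png

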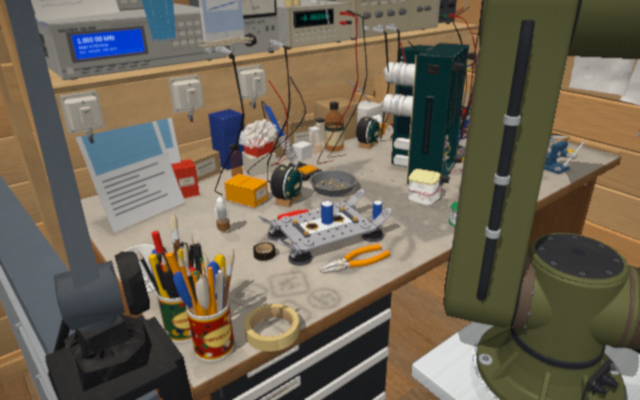

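The top view shows the plate centred near (302,205), rotated slightly; the tape is at (246,197), the small capacitor at (361,212) and the pliers at (295,255). I'll enlarge that area.

Run:
```python
from h import *
im=cv2.imread('pics/top.png')[155:255,235:375]
cv2.imwrite('pics/c1.png',cv2.resize(im,None,fx=5.7,fy=5.7,interpolation=cv2.INTER_CUBIC))
```

```text
(no output)
```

View pics/c1.png

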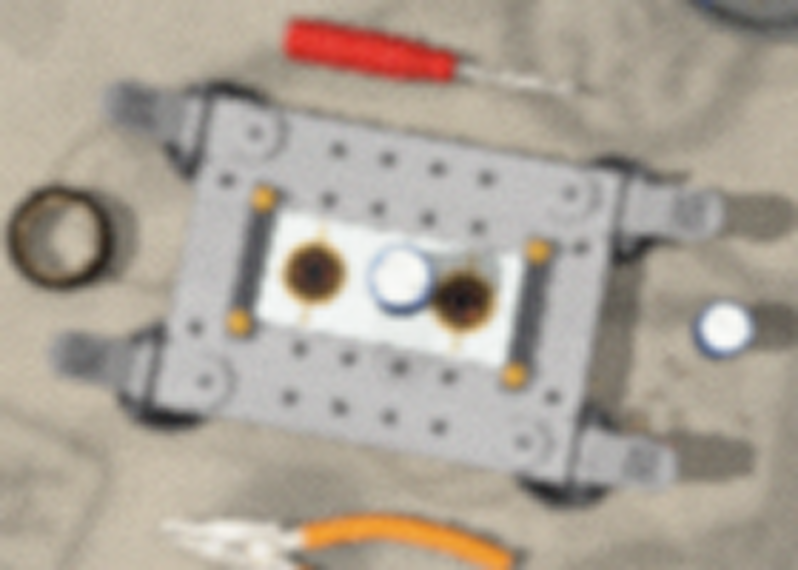

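The crop shows the button centres at about (257,133) far left, (572,193) far right, (205,381) near left and (524,442) near right. The tab ridges are at (135,105), (693,212), (83,355) and (645,461).

Run:
```python
from h import *
import pickle
f=pickle.load(open('top.pkl','rb'))
B={1:(205,381),2:(524,442),3:(572,193),4:(257,133)};T={1:(83,355),2:(645,461),3:(693,212),4:(135,105)}
uv=lambda c:((c[0]+.5)/5.7-.5+235,(c[1]+.5)/5.7-.5+155)
P={k:ray(f,*uv(c),40) for k,c in B.items()};Q={k:ray(f,*uv(c),55) for k,c in T.items()}
for k in B: print(k,P[k].round(1),Q[k].round(1),np.linalg.norm(P[k]-Q[k])) 
n=np.linalg.norm
print('side y',n(P[1]-P[2]),n(P[4]-P[3]),'side x',n(P[1]-P[4]),n(P[2]-P[3]))
C=sum(P.values())/4; ey=(P[1]+P[4]-P[2]-P[3]); th=np.degrees(np.arctan2(-ey[0],ey[1]))
ex=P[3]+P[4]-P[1]-P[2]; print(C,th,np.degrees(np.arctan2(ex[1],ex[0])))
Ct=sum(Q.values())/4;print(Ct)
for nme,c,z in [('tape',(60,238),19),('cap1',(724,328),58),('cap2',(400,278),100)]: print(nme,ray(f,*uv(c),z).round(1))
```

```text
1 [516.5 102.7  40. ] [526.5 158.4  55. ] 58.53869031284963
2 [491.4 -48.1  40. ] [ 483.5 -104.2   55. ] 58.61396678355429
3 [609.7 -68.2  40. ] [ 600.3 -124.6   55. ] 59.12195165352819
4 [634.8  82.1  40. ] [644.6 138.6  55. ] 59.27389636293866
side y 152.81419470099164 152.33472645737436 side x 120.11409341319317 119.94454789206316
[563.07526894  17.12816264  40.        ] -9.465531930874187 -9.770629534718072
[563.73348365  17.04167303  55.        ]
tape [584.5 176.9  19. ]
cap1 [ 546.  -139.7   58. ]
cap2 [562.1  10.3 100. ]
```

Request:
servo_tool(deltas="3.3 5 0 0 0 -2.85;3.3 5 0 0 0 -2.85;3.3 5 0 0 0 -2.85;3.3 5 0 0 0 -2.85;3.3 5 0 0 0 -2.85;3.3 5 0 0 0 -2.85;3.3 5 0 0 0 -2.85;3.3 5 0 0 0 -2.85", jaw=1, newtons=20)

```text
time: 1.1
tcp_pos: [401.8, -182.1, 250.2]
ee_rot: [180.0, 0.0, 170.3]
contact_force: [1.5, -1.4, 0.0]
grip_width: 0.0
grip_force: 0.0
```

Request:
servo_tool(deltas="3 4.54 0 0 0 0;3 4.54 0 0 0 0;3 4.54 0 0 0 0;0 0 -5 0 0 0;0 0 -5 0 0 0;0 0 -4 0 0 0;0 0 0 0 0 0;0 0 0 0 0 0")

```text
time: 2.1
tcp_pos: [492.2, -48.0, 112.3]
ee_rot: [180.0, 0.1, 170.4]
contact_force: [0.5, 0.3, 0.4]
grip_width: -0.3
grip_force: 0.0
```

Run:
```python
from h import *
grab('wrist','pics/w.png');f=grab('top','pics/t2.png')
s=manip.read_state();print(s['tcp_pos'],s['contact_force'])
im=cv2.imread('pics/t2.png')[155:255,235:375]
a=cv2.resize(im,(560,400),interpolation=cv2.INTER_CUBIC)
w=cv2.resize(cv2.imread('pics/w.png'),(320,200))
g=grab('scene','pics/s2.png');c=cv2.resize(cv2.imread('pics/s2.png')[150:280,240:410],None,fx=3,fy=3,interpolation=cv2.INTER_CUBIC)
out=np.zeros((590,800,3),np.uint8);out[:390,:510]=c;out[390:590,:320]=w
out[390:590,330:610]=cv2.resize(a,(280,200))
cv2.imwrite('pics/m.png',out)
```

```text
[492.4539257  -47.77725461 112.76816028] [0.31093307 0.29865418 0.07724456]
```

View pics/m.png

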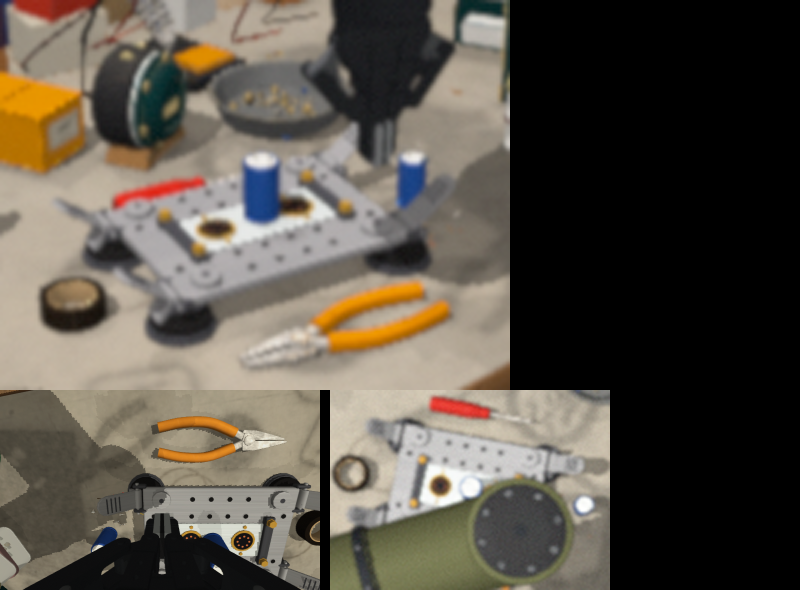

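The scene view shows the closed fingertip above the near right corner, with the tab beside it and the bystanders clear of it. I'll lower gently.

Request:
servo_tool(deltas="0 0 -3 0 0 0;0 0 -1.4 0 0 0;0 0 -0.1 0 0 0;0 0 -0.1 0 0 0;0 0 -0.1 0 0 0;0 0 -0.1 0 0 0;0 0 -0.1 0 0 0;0 0 0 0 0 0")

```text
time: 3.25
tcp_pos: [491.2, -47.9, 61.2]
ee_rot: [180.0, -0.0, 170.4]
contact_force: [0.5, -0.8, 0.5]
grip_width: 0.1
grip_force: 0.0
```

Request:
servo_tool(deltas="0 0 -0.1 0 0 0;0 0 -0.1 0 0 0;0 0 -0.1 0 0 0;0 0 -0.1 0 0 0;0 0 0 0 0 0;0 0 0 0 0 0;0 0 0 0 0 0;0 0 0 0 0 0")

```text
time: 4.25
tcp_pos: [491.2, -48.0, 57.3]
ee_rot: [-180.0, -0.0, 170.4]
contact_force: [-3.0, -1.1, 3.3]
grip_width: -0.1
grip_force: 2.2
```

Request:
servo_tool(deltas="0 0 -0.1 0 0 0;0 0 -0.1 0 0 0;0 0 0 0 0 0;0 0 0 0 0 0;0 0 0 0 0 0;0 0 0 0 0 0;0 0 0 0 0 0;0 0 0 0 0 0")

```text
time: 5.25
tcp_pos: [491.3, -48.1, 56.4]
ee_rot: [-180.0, 0.0, 170.4]
contact_force: [-7.6, 0.1, 11.1]
grip_width: -0.2
grip_force: 5.7
```

```bash
cat > cmp.py <<'E'
import sys
from h import *
g=grab('scene',sys.argv[1]);s=manip.read_state();print(s['tcp_pos'].round(2),s['contact_force'].round(1))
a=cv2.imread('pics/s2.png',0).astype(np.float32);b=cv2.imread(sys.argv[1],0).astype(np.float32)
for n,(x,y,w,h) in dict(cap2=(315,194,24,34),nl=(278,226,60,32),ctrl_tape=(250,238,32,26),pliers=(318,240,80,34)).items():
    print(n,cv2.phaseCorrelate(a[y:y+h,x:x+w],b[y:y+h,x:x+w],cv2.createHanningWindow((w,h),cv2.CV_32F)))
E
python3 cmp.py pics/p2.png
```

```text
[491.27 -48.06  56.43] [-7.  -0.3 11.2]
cap2 ((0.6268893159850073, 0.7049491615035386), 0.94670060939259)
nl ((0.4680332837771424, 0.09904695963127885), 0.9911163369814555)
ctrl_tape ((-0.04160150558628217, 0.45929306385111524), 0.9962690329110181)
pliers ((0.007111790702062137, 0.05103823286434661), 1.0062427908182143)
```

Request:
servo_tool(deltas="0 0 0.5 0 0 0;0 0 4.5 0 0 0;0 0 0 0 0 0;5.92 -1 0 0 0 0;5.92 -1 0 0 0 0;0 0 0 0 0 0;0 0 -2 0 0 0;0 0 -2 0 0 0")

```text
time: 6.3
tcp_pos: [608.9, -67.5, 64.3]
ee_rot: [179.9, 0.0, 170.4]
contact_force: [-0.2, -0.5, -0.5]
grip_width: -0.0
grip_force: 0.0
```

```bash
python3 cmp.py pics/r2.png
```

```text
[607.16 -67.37  60.87] [-0.8  0.8 -3.6]
cap2 ((0.17000138597589398, -0.02417537806135428), 0.9796264315093005)
nl ((-0.027328547331521236, 0.05657369661414613), 0.9858097565670808)
ctrl_tape ((-0.022314607492351257, 0.3397917344847823), 0.9999888233012624)
pliers ((0.030720801589211533, -0.019436874908361546), 0.9936017134123378)
```

Request:
servo_tool(deltas="0 0 -0.2 0 0 0;0 0 -0.2 0 0 0;0 0 -0.2 0 0 0;0 0 -0.1 0 0 0;0 0 -0.1 0 0 0;0 0 0 0 0 0;0 0 0 0 0 0;0 0 0 0 0 0")

```text
time: 7.35
tcp_pos: [609.9, -67.8, 59.1]
ee_rot: [180.0, 0.1, 170.4]
contact_force: [-4.3, 1.8, 8.3]
grip_width: 0.1
grip_force: 4.0
```

Rest 3 is solid at a TCP height of 59.1 under 8 N. Rest 2 sank to 56.4 and the plate visibly rocked, so the spongy corner is corner 2. Next is tab 2.

Request:
servo_tool(deltas="0 0 0.5 0 0 0;0 0 5 0 0 0;0 0 0 0 0 0;-4.27 -1.2 0 0 0 0;-4.27 -1.2 0 0 0 0;-4.26 -1.22 0 0 0 0;0 0 -1.5 0 0 0;0 0 0 0 0 0")

```text
time: 8.35
tcp_pos: [481.2, -104.0, 96.1]
ee_rot: [180.0, -0.1, 170.4]
contact_force: [0.4, 0.1, -0.4]
grip_width: 0.1
grip_force: 0.0
```

Request:
servo_tool(deltas="0 0 -0.3 0 0 0;0 0 -0.3 0 0 0;0 0 -0.3 0 0 0;0 0 -0.3 0 0 0;0 0 -0.2 0 0 0;0 0 -0.2 0 0 0;0 0 0 0 0 0;0 0 0 0 0 0")

```text
time: 9.35
tcp_pos: [481.7, -104.1, 81.4]
ee_rot: [180.0, 0.0, 170.4]
contact_force: [-0.5, 0.3, -0.2]
grip_width: 0.1
grip_force: 0.0
```

Request:
servo_tool(deltas="0 0 -0.25 0 0 0;0 0 -0.25 0 0 0;0 0 -0.25 0 0 0;0 0 -0.25 0 0 0;0 0 -0.25 0 0 0;0 0 -0.25 0 0 0;0 0 -0.25 0 0 0;0 0 0 0 0 0")

```text
time: 10.35
tcp_pos: [481.5, -104.0, 63.4]
ee_rot: [180.0, -0.0, 170.4]
contact_force: [-0.1, -0.2, 0.1]
grip_width: 0.2
grip_force: 0.0
```

Run:
```python
from h import *
g=grab('scene','pics/s3.png');print(proj(g,[481.5,-104,44]),proj(g,[483.5,-104,55]),g['fx'])
grab('wrist','pics/w3.png')
c=cv2.resize(cv2.imread('pics/s3.png')[170:270,330:430],None,fx=4,fy=4,interpolation=cv2.INTER_CUBIC)
w=cv2.imread('pics/w3.png')[150:400,150:550]
out=np.zeros((590,800,3),np.uint8);out[:400,:400]=c;out[:250,400:]=w
cv2.imwrite('pics/m3.png',out)
```

```text
(np.float64(384.65294420238945), np.float64(216.61277906279778)) (np.float64(384.2801164916952), np.float64(212.3232049404491)) 478.2527547431127
```

View pics/m3.png

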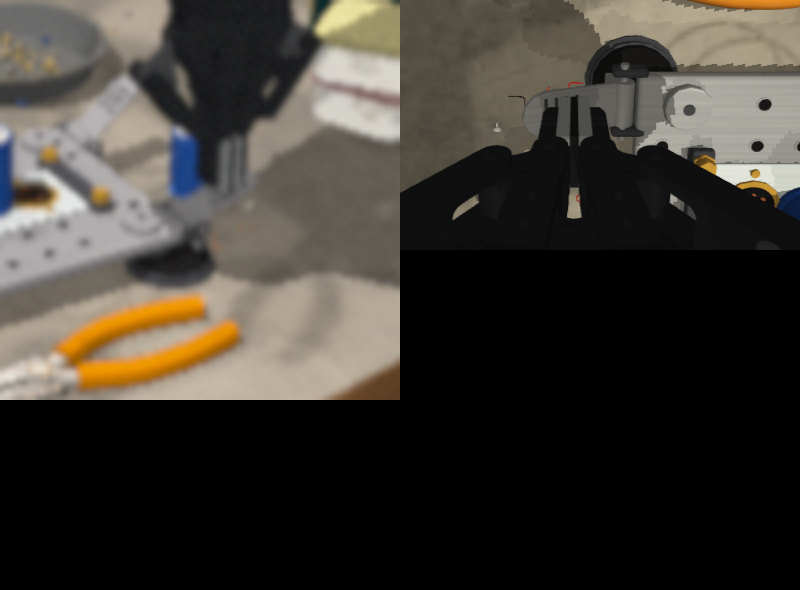

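The finger sits on tab 2, centred on its width, and the tab has already swung part way down. I'll continue.

Request:
servo_tool(deltas="0 0 -0.25 0 0 0;0 0 -0.25 0 0 0;0 0 -0.2 0 0 0;0 0 -0.2 0 0 0;0 0 -0.1 0 0 0;0 0 -0.1 0 0 0;0 0 -0.1 0 0 0;0 0 0 0 0 0")

```text
time: 11.45
tcp_pos: [481.8, -104.9, 52.7]
ee_rot: [-179.9, 0.0, 170.4]
contact_force: [-1.5, -4.3, 7.1]
grip_width: 0.2
grip_force: 3.4
```

Request:
servo_tool(deltas="0 0 -0.1 0 0 0;0 0 -0.1 0 0 0;0 0 -0.1 0 0 0;0 0 0 0 0 0;0 0 0 0 0 0;0 0 0 0 0 0;0 0 0 0 0 0;0 0 0 0 0 0")

```text
time: 12.45
tcp_pos: [482.0, -105.0, 52.3]
ee_rot: [-179.9, 0.1, 170.5]
contact_force: [-10.6, -0.2, 21.7]
grip_width: -0.3
grip_force: 10.8
```

The tab is on its stop (52.3, 22 N). I'll lift off and press rest 2 again.

Request:
servo_tool(deltas="0 0 0.4 0 0 0;0 0 4 0 0 0;0 0 0 0 0 0;0.96 5.62 0 0 0 0;0 0 0 0 0 0;0 0 -2 0 0 0;0 0 -0.8 0 0 0;0 0 0 0 0 0")

```text
time: 13.45
tcp_pos: [490.6, -48.3, 63.8]
ee_rot: [-180.0, -0.1, 170.4]
contact_force: [-0.3, 0.5, 0.1]
grip_width: 0.3
grip_force: 0.0
```

Request:
servo_tool(deltas="0 0 -0.2 0 0 0;0 0 -0.2 0 0 0;0 0 -0.1 0 0 0;0 0 -0.1 0 0 0;0 0 -0.1 0 0 0;0 0 -0.1 0 0 0;0 0 0 0 0 0;0 0 0 0 0 0")

```text
time: 14.45
tcp_pos: [491.4, -47.9, 59.0]
ee_rot: [-180.0, 0.0, 170.5]
contact_force: [-9.2, 2.5, 13.7]
grip_width: -0.2
grip_force: 6.7
```

The corner is firm: 59.0 under 13.7 N, where it was 56.4 before. I'll hold briefly and then retract.

Request:
servo_tool(deltas="0 0 0 0 0 0;0 0 0 0 0 0;0 0 0.4 0 0 0;0 0 4 0 0 0;0 0 5 0 0 0;0 -3 5 0 0 0;-3 -5 0 0 0 0;0 0 0 0 0 0")

```text
time: 15.45
tcp_pos: [460.4, -129.9, 201.7]
ee_rot: [180.0, 0.1, 170.2]
contact_force: [-0.2, -0.2, -1.1]
grip_width: -0.2
grip_force: 0.0
```

Request:
servo_tool(deltas="-3 -5 0 0 0 0;-3 -5 0 0 0 0;-3 -5 0 0 0 0;0 0 0 0 0 0;0 0 0 0 0 0;0 0 0 0 0 0;0 0 0 0 0 0;0 0 0 0 0 0")

```text
time: 16.45
tcp_pos: [371.7, -277.3, 200.7]
ee_rot: [180.0, -0.0, 170.5]
contact_force: [0.3, -0.4, -0.4]
grip_width: -0.0
grip_force: 0.0
```

```bash
python3 - <<'E'
from h import *
grab('top','pics/t4.png');grab('scene','pics/s4.png')
c=cv2.resize(cv2.imread('pics/s4.png')[170:270,250:410],None,fx=4,fy=4,interpolation=cv2.INTER_CUBIC)
t=cv2.resize(cv2.imread('pics/t4.png')[160:250,235:375],(311,200))
out=np.zeros((600,640,3),np.uint8);out[:400]=c;out[400:,:311]=t
cv2.imwrite('pics/m4.png',out)
E
python3 cmp.py pics/s5.png
```

```text
[ 371.43 -277.65  200.76] [ 0.5 -0.   0.2]
cap2 ((-0.04101360801930731, 0.04371345844968033), 0.9144533618732735)
nl ((0.0006550785291672412, 0.008389221030377314), 1.0067814692854882)
ctrl_tape ((0.004559080391910442, 0.49298469675518497), 0.974472733007537)
pliers ((-0.002595531365997772, -0.016394096270733627), 0.9921355754137039)
```

View pics/m4.png

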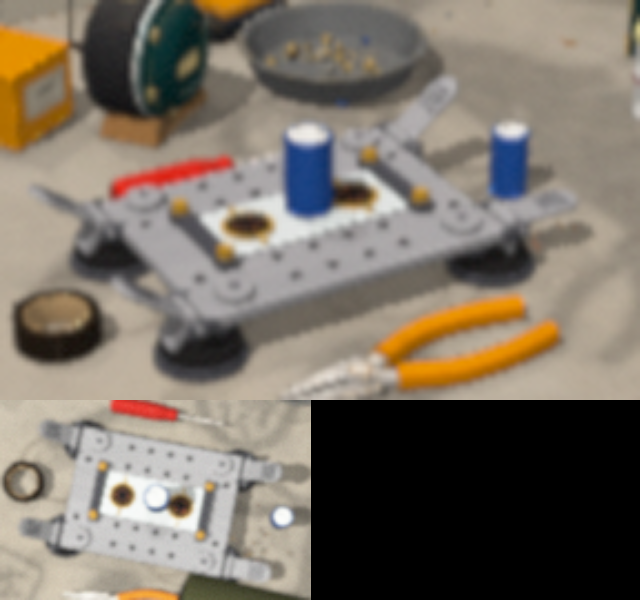

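The final picture shows the near right tab flat at (540,205) and the other three up. The plate is back level, the bystanders are in place and the arm is clear.

```bash
python3 -c "
from station import manip
print(manip.sign_off())"
```

```text
the job is handed in; nothing more can be done
None
```

The near right corner (rest_2) was the spongy one: I pressed its shim flat, the corner then stood firm under about 14 N with the other three tabs up, and the job is handed in with the arm clear; I pressed only rest_2 (sank about 3 mm) and rest_3 (solid), not rest_1 or rest_4, and the sign-off returned no verdict.

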